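# Close the storage pail on the bench scale

### The arm

A 7-joint arm with a two-finger parallel gripper is mounted at the origin on the work surface. World frame = base frame: x ahead of the robot, y to its left, z up, the work surface at z = 0. Lengths are in m, angles in rad, forces in N, time in s.
With the tool pointing down it reaches from about 0.4 to 0.85 m from the base axis. Payload 10.4 kg.
Tool frame: the origin (TCP) lies between the finger pads; the fingertips stand manip.tip_extent ahead of it and the grasp point (between the pads) lies 6 mm ahead of it (manip.tip_extent is the distance from the TCP to the fingertips, in m); z points along the fingers, y is the line along which they close (so a half turn about z gives the same grasp; the last joint's range is limited). The gripper opens to 85 mm and grips with 20 to 120 N. Pads are 22 mm wide; open, the fingers measure 114 mm over their backs; the gripper's body (76 mm by 85 mm) begins 54 mm behind the grasp point. The pads swing forward as they close: fully open they stand 13 mm farther back than shut.
Start: joints at [1.133, 0.332, -0.065, 1.46, 0.022, 1.35, -0.088], TCP at [0.252, -0.572, 0.221] pointing down, gripper open.
Joint ranges: [-2.6, 2.6], [-0.5, 2.12], [-1.47, 1.34], [0.16, 2.42], [-1.27, 4.41], [0.06, 2.06], [-2.6, 2.6]. Speed limits (rad/s): [2.22, 2.22, 2.79, 2.79, 3.14, 3.14, 3.14].

### API

Orientations are given as a unit quaternion [x, y, z, w].
In Python, from workcell import get_obs, optics, workorder, manip gives the robot as it stands.
- The arm moves only by the tool jog_arm, never from a script. Its argument "increments" is a list of rows, each a list of 7 numbers: the shift along the tool's x, y, z in m, then the turn, a rotation vector about the tool's x, y, z in rad, then the opening, from -1 (shut) to 1 (fully open). A call has 1 to 5 rows; each row is the pose to reach, as a shift and turn from the pose commanded when the call began, along the tool's axes at that moment; what a row does not reach only later rows make up. A row lasts 1/12 s, in which the tool goes at most 41.7 mm and 7.16 degrees, less where a joint would pass 70% of its speed; a pose out of reach is approached as far as the arm can. A call with a gripper value outside its range is refused whole. The fingers move at their own pace and stop on an object; "grip_force" is the grip in N (left out, the last holds). Time passes only in rows, so rows that repeat a pose let the fingers close. It gives the time, the measured TCP pose, the force, the opening and the grip force at its end, in the units of the state.
- get_obs(): the state, without advancing time (a new reading comes with each control period).
- optics.camera(name): name is "side" or "top"; returns a dict with "color" (400x640x3 uint8, red, green, blue), "depth" (400x640 float32, m along the optical axis (not along the pixel's ray), 0 where there is no reading), "K" (3x3 intrinsics, pixels), "k1" (the pictures are not rectified: a ray, as slopes to the right and down, at radius r is drawn at 1 + k1 r^2 times it, then the intrinsics apply), "R" (3x3) and "t" (3): a world point X has camera coordinates R X + t. Camera axes: x right, y down, z forward; pixel columns grow to the right and rows downward; lengths in m; the calibration is good to about 2 mm. A picture is of the moment at which its call begins.
- workorder.hand_in(): hands the job in; it is judged then, once.
The state is a dict: "clock": time; "joint_pos": joint angles; "joint_velocities": joint speeds; "tau": joint torques, N m; "position": TCP position; "ee_rot": TCP orientation; "ft_force": force on the tool from outside, world axes, zero at the start; "torque": the same for the moment, N m; "grip_width": opening from 0.0 (shut) to 1.0 (fully open); "grasp_force": force on a finger pad.
Only numpy, scipy, OpenCV 4.12 (cv2) and the standard library are available. Lean on these libraries where they do the work, as an engineer would, in place of code of your own. Each camera call takes 0.05 s, during which the arm holds its last target. There are 200 camera calls.

### The job

Close the open pail that stands on the bench scale: take the lid that fits it by its knob, set it on the mouth, and press it down firmly above each seal block around the edge until it is fully home, level and flush on the rim all the way round, then let go. Fingertip pressure on one spot at a time is enough; do not lean on the thin lid with great force. Leave the smaller lid and the other things on the bench where they are.

Things in the scene. Friction and masses are not known exactly. Their poses are not given: they have to be found in the camera images.
- scale: Round grey bench scale, 170 mm across, fixed to the bench; origin under its centre. Its sprung pan carries the pail, which cannot shift, turn or tip on it but sinks straight down about 1 mm per 3 N when pressed (20 mm at most) and rises again when let go, so the height at which the lid is home moves with the load.
- pail: Open round white plastic pail, fixed on the scale's pan; origin at the centre of its underside, z up. 100 mm tall, 112 mm across at the foot; round the mouth a flat flange 160 mm across, 8 mm thick; mouth 116 mm across at the flange, 112 mm just below. Four black rubber seal blocks stand on the flange, on the pail's own +x, +y, -x and -y axes, 68 mm from its centre.
- pail_rim (a point): Centre of the pail's mouth, level with the flat top of the flange (100 mm above the pail's origin); axes as the pail's.
- block_mid (a point): Middle of the +x seal block, at flange height; the others lie a quarter turn apart. Blocks are 14 mm radially by 18 mm and stand 3.5 to 6 mm above the flange at the start, each differently. Each slides straight down under about 11 N, stays where pushed, and is home when level with the flange; force on that spot climbs well past 11 N only once it is home, 20 N is ample.
- lid: The lid that fits: loose white plastic disc, 156 mm across, about 180 g, right way up on the bench. Origin at the centre of its underside (foot of the plug), z up. Plug 106 mm across, 14 mm deep, foot bevelled; disc 14 to 19 mm above the origin; round knob 28 to 30 mm across, 19 to 53 mm above the origin. Any turn about its axis fits. Pressing it onto the pail with more than 40 N cracks it.
- lid_seat (a point): Centre of the flat underside of the big lid's disc, 14 mm above the lid's origin; when the lid is home this point lies at pail_rim (up to 3 mm aside, the plug's play in the mouth).
- small_lid: A smaller lid of the same make for another pail, 116 mm across with the same knob; does not belong here; origin at the centre of its underside. Leave it.
- spatula: Spatula, 190 mm, lying on the bench among the task's things; leave it.
- brush: Brush, 180 mm, lying on the bench among the task's things; leave it.
- jar: Glass jar with steel cap, 64 mm across, 90 mm tall, towards the back; leave it. Origin under its centre.
- tin: Steel tin, 74 mm across, 100 mm tall, towards the back; leave it. Origin under its centre.
- rosette: Cast plaster rosette, 84 mm across, 28 mm high, towards the back; leave it. Origin under its centre.
- cup: Grey plastic cup, 72 mm across, 75 mm tall, towards the back; leave it. Origin under its centre.
Not all that is in view belongs to the job. Leave any black, red or turquoise look-alike of the lid alone.

How it is judged:
By the outcome, as a careful person would: the job done as asked, in the order asked, and still so for the second after the job is handed in, with the robot touching nothing.
It also fails if it takes over 67 s, if anything falls off the work surface, if the arm or the gripper's body presses on something with over 40 N, if the wrist force passes 120 N, or if a joint passes its speed limit or range.

## Working session

There is one attempt and no reset: what is moved stays moved. The work goes in short steps, Python scripts to look and compute and a tool call to move; the robot and the scene stay as the last step left them, time stands still between calls to the robot, and variables do not carry over. Pictures are saved under pics/ and viewed, at most 10 in all, crops included, and the job is handed in when it is done.

Besides the shell and the picture viewer there is one more tool, called after "Request:" in YAML: its name, and indented under it one key for each argument. jog_arm: Moves the arm, as the interface text tells. Its arguments: {"type":"object","properties":{"increments":{"type":"array"},"grip_force":{"type":"number"}},"required":["increments"]}

```bash
mkdir -p pics; cat > h.py <<'E'
import numpy as np, cv2
from scipy.spatial.transform import Rotation as Rn
from workcell import get_obs, optics, workorder, manip
def cloud(c):
    d=c["depth"]; K=c["K"]; v,u=np.mgrid[0:400,0:640]
    x=(u-K[0,2])/K[0,0]; y=(v-K[1,2])/K[1,1]; X,Y=x.copy(),y.copy()
    for _ in range(8):
        s=1+c["k1"]*(X*X+Y*Y); X,Y=x/s,y/s
    P=np.stack([X*d,Y*d,d],-1)
    W=(P-c["t"])@c["R"]; W[d==0]=np.nan
    return W
E
python3 - <<'E'
from h import *
o=get_obs(); print(o, manip.tip_extent)
for n in ("top","side"):
    c=optics.camera(n); cv2.imwrite(f"pics/{n}0.png",c["color"][...,::-1]); np.save(f"{n}0.npy",cloud(c)); print(n,c["K"],c["k1"],-c["R"].T@c["t"])
E
```

```text
{'clock': 0.0, 'joint_pos': array([ 1.13342071,  0.33287551, -0.06472542,  1.46095104,  0.02158425,
        1.34987538, -0.08851008]), 'joint_velocities': array([-8.60024875e-04,  3.66112589e-04,  8.65591871e-04, -4.43229237e-04,
        1.31404427e-05, -2.11916750e-03, -6.32166375e-04]), 'tau': array([-5.16801847e-04, -6.25446725e+01,  4.94005729e-02, -3.91599011e+01,
        1.62918161e-02,  9.88993765e-03, -3.88287469e-05]), 'position': array([ 0.25172298, -0.57164356,  0.22030907]), 'ee_rot': array([ 9.78568608e-01,  2.05919838e-01, -1.65829647e-04, -6.87503655e-04]), 'ft_force': array([ 0.16438863, -0.95518206,  0.01391682]), 'torque': array([0.00077354, 0.00046108, 0.03201415]), 'grasp_force': 0.0, 'grip_width': 0.9982766716655952} 0.025
top [[438.39175775   0.         319.91312098]
 [  0.         438.39175775 196.72037316]
 [  0.           0.           1.        ]] -0.0750111573225076 [3.60428043e-01 7.36804897e-04 1.19603424e+00]
side [[402.12539531   0.         318.71441462]
 [  0.         402.12539531 194.17402754]
 [  0.           0.           1.        ]] -0.06459320424031538 [-0.16308287  0.69577117  0.88853715]
```

View pics/top0.png

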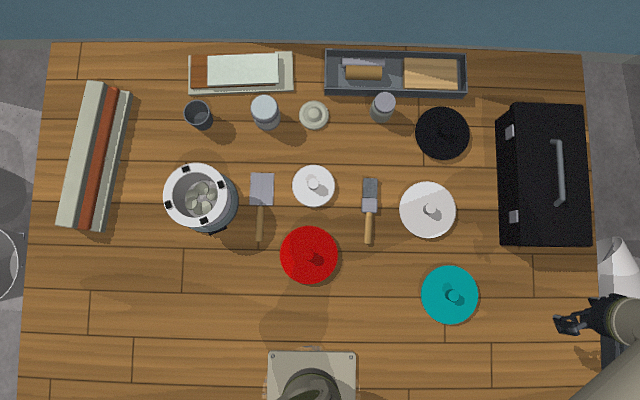

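View pics/side0.png

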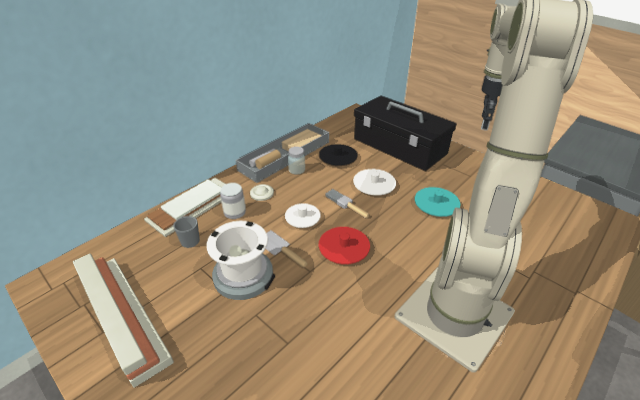

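The top view shows the pail's mouth at about (198,195), with blocks near (185,169), (221,184), (204,219) and (168,205). The matching white lid is at (428,210) with its knob at (431,208), and the small lid is at (314,186). The side view agrees.

```bash
python3 - <<'E'
from h import *
W=np.load("top0.npy"); im=cv2.imread("pics/top0.png").astype(int)
hsv=cv2.cvtColor(im.astype(np.uint8),cv2.COLOR_BGR2HSV)
def circ(P):
    A=np.c_[2*P[:,:2],np.ones(len(P))]; s=np.linalg.lstsq(A,(P[:,:2]**2).sum(1),rcond=None)[0]
    return s[:2],np.sqrt(s[2]+s[0]**2+s[1]**2)
def reg(u,v,r,lo,hi):
    m=np.zeros((400,640),np.uint8); cv2.circle(m,(u,v),r,1,-1)
    m=(m>0)&(W[...,2]>lo)&(W[...,2]<hi); return m
for name,(u,v,r,lo,hi) in dict(lid=(428,210,34,.012,.03),knob=(431,208,14,.04,.07),small=(314,186,26,.012,.03),sknob=(314,184,14,.04,.07)).items():
    P=W[reg(u,v,r,lo,hi)]; c,R=cv2.minEnclosingCircle(P[:,:2].astype(np.float32)); print(name,len(P),c,R,P.mean(0),np.median(P[:,2]))
m=reg(198,196,42,.1,.25); z=W[m][:,2]; print(np.histogram(z,20))
zt=np.median(z[z>.12]); m=reg(198,196,42,zt-.006,zt+.012); P=W[m]
c,R=cv2.minEnclosingCircle(P[:,:2].astype(np.float32)); print("rim",zt,c,R,P.mean(0),len(P))
r=np.hypot(*(P[:,:2]-c).T)
print("radii",r.min(),r.max())
dk=(m&(hsv[...,2]<70)).astype(np.uint8)
n,l,s,ce=cv2.connectedComponentsWithStats(dk)
for i in range(1,n):
    if s[i,4]>8:
        q=W[l==i]; d=q.mean(0)[:2]-c; print(ce[i],s[i,4],q.mean(0),np.hypot(*d),np.degrees(np.arctan2(d[1],d[0])))
S=np.load("side0.npy")
for (uv) in [(297,213)]: pass
v=(abs(S[...,0]-c[0])<.1)&(abs(S[...,1]-c[1])<.1)&(abs(S[...,2]-zt)<.004); P=S[v]
print("side rim",len(P),cv2.minEnclosingCircle(P[:,:2].astype(np.float32)),np.median(P[:,2]))
lc=W[reg(431,208,14,.04,.07)].mean(0); v=(np.hypot(S[...,0]-lc[0],S[...,1]-lc[1])<.03)&(S[...,2]>.045)&(S[...,2]<.07);P=S[v]
print("side knob",len(P),P.mean(0),cv2.minEnclosingCircle(P[:,:2].astype(np.float32)))
v=(np.hypot(S[...,0]-lc[0],S[...,1]-lc[1])<.1)&(abs(S[...,2]-.019)<.005);P=S[v]
print("side lid",len(P),cv2.minEnclosingCircle(P[:,:2].astype(np.float32)),np.median(P[:,2]))
E
```

```text
lid 2410 (0.497172087430954, -0.30804672837257385) 0.07879634946584702 [ 0.49597383 -0.3065011   0.02074464] 0.020770803915973836
knob 109 (0.4962943494319916, -0.30762550234794617) 0.015008701011538506 [ 0.49580572 -0.30676303  0.05396877] 0.054498413168358094
small 1295 (0.5568541288375854, 0.005437612999230623) 0.05812603980302811 [0.55576425 0.00535853 0.02074501] 0.020762863183455695
sknob 98 (0.5562155246734619, 0.005272949580103159) 0.014543929137289524 [0.55569148 0.00524387 0.05412221] 0.05444943090269168
(array([ 25,  18,  20,  18,  18,  19,  22,  21,  18,  18,  26,  19,  22,
        48, 289, 751, 489, 139,  40,   8]), array([0.10000535, 0.10265176, 0.10529817, 0.10794458, 0.11059098,
       0.11323739, 0.1158838 , 0.11853021, 0.12117662, 0.12382303,
       0.12646944, 0.12911585, 0.13176226, 0.13440867, 0.13705508,
       0.13970149, 0.1423479 , 0.14499431, 0.14764072, 0.15028713,
       0.15293354]))
rim 0.14139987454845315 (0.5078191161155701, 0.29185399413108826) 0.08074246346950531 [0.50742007 0.29114064 0.14181543] 1750
radii 0.05375274647117982 0.08064246138196397
[185.51428571 168.62857143] 35 [0.57009231 0.31663374 0.14529499] 0.06702228711551209 21.698597836238537
[220.32352941 184.14705882] 34 [0.53294689 0.22856019 0.14722365] 0.0680992694484118 -68.34682056492458
[167.8974359  204.25641026] 39 [0.48130378 0.35399238 0.14643255] 0.06755917316258044 113.10863616029837
[203.57894737 220.13157895] 38 [0.44475995 0.26503694 0.14582145] 0.06852454576976238 -156.96149838478038
side rim 893 ((0.5063946843147278, 0.2960950434207916), 0.07979770749807358) 0.1395052280849165
side knob 37 [ 0.49367204 -0.30149337  0.0495609 ] ((0.4942554235458374, -0.304019033908844), 0.015611612237989902)
side lid 718 ((0.49375489354133606, -0.30311402678489685), 0.07952985167503357) 0.016748893479490604
```

```bash
cat > inc.py <<'E'
import sys
from h import *
o=get_obs(); R=Rn.from_quat(o["ee_rot"])
print(round(o["clock"],2),o["position"].round(4),o["ft_force"].round(1),"x-axis",R.as_matrix()[:,0].round(4),"y",R.as_matrix()[:,1].round(4), "tilt",R.as_matrix()[:,2].round(4), o["joint_pos"].round(2))
for a in sys.argv[1:]:
    print(a,R.inv().apply(np.array(eval(a))-o["position"]).round(4))
E
python3 inc.py [.4955,-.3055,.16] [.4955,-.3055,.05]
```

```text
0.1 [ 0.2517 -0.5717  0.2204] [-0.7  0.7  0. ] x-axis [ 9.152e-01  4.030e-01 -1.000e-04] y [ 0.403  -0.9152 -0.0013] tilt [-6.0e-04  1.1e-03 -1.0e+00] [ 1.13  0.33 -0.06  1.46  0.02  1.35 -0.09]
[.4955,-.3055,.16] [ 0.3304 -0.1453  0.0605]
[.4955,-.3055,.05] [ 0.3304 -0.1451  0.1705]
```

Request:
jog_arm:
  increments:
    - [0.33,-0.145,0.06,0,0,0,0.3]
    - [0.33,-0.145,0.06,0,0,0,0.3]
    - [0.33,-0.145,0.06,0,0,0,0.3]
    - [0.33,-0.145,0.06,0,0,0,0.3]
    - [0.33,-0.145,0.06,0,0,0,0.3]

```text
clock: 0.52
position: [0.3916, -0.4188, 0.1864]
ee_rot: [0.979, 0.206, -0.0, -0.0]
ft_force: [0.3, -0.2, -0.0]
grip_width: 0.649
grasp_force: 0.0
```

```bash
python3 inc.py [.4955,-.3055,.13]
```

```text
0.52 [ 0.3916 -0.4188  0.1864] [ 0.3 -0.2 -0. ] x-axis [ 9.153e-01  4.028e-01 -2.000e-04] y [ 4.028e-01 -9.153e-01 -2.000e-04] tilt [-3.e-04  1.e-04 -1.e+00] [ 0.9   0.25 -0.19  1.64  0.05  1.26 -0.45]
[.4955,-.3055,.13] [ 0.1408 -0.0618  0.0564]
```

Request:
jog_arm:
  increments:
    - [0.141,-0.062,0.056,0,0,0,0.4]
    - [0.141,-0.062,0.056,0,0,0,0.4]
    - [0.141,-0.062,0.056,0,0,0,0.4]
    - [0.141,-0.062,0.056,0,0,0,0.4]
    - [0.141,-0.062,0.056,0,0,0,0.4]

```text
clock: 0.93
position: [0.4988, -0.2981, 0.128]
ee_rot: [0.977, 0.211, 0.0, -0.003]
ft_force: [0.5, 0.8, 0.2]
grip_width: 0.698
grasp_force: 0.0
```

```bash
python3 inc.py [.4955,-.3055,.05]; python3 - <<'E'
from h import *
c=optics.camera("side"); im=c["color"][120:240,300:460,::-1]; cv2.imwrite("pics/s1.png",cv2.resize(im,None,fx=5,fy=5,interpolation=cv2.INTER_CUBIC))
E
```

```text
0.93 [ 0.4988 -0.2981  0.128 ] [0.5 0.8 0.2] x-axis [0.911  0.4125 0.0013] y [ 0.4125 -0.9109 -0.0056] tilt [-0.0012  0.0056 -1.    ] [ 0.7   0.32 -0.28  1.68  0.09  1.15 -0.75]
[.4955,-.3055,.05] [-0.0061  0.0058  0.0779]
```

View pics/s1.png

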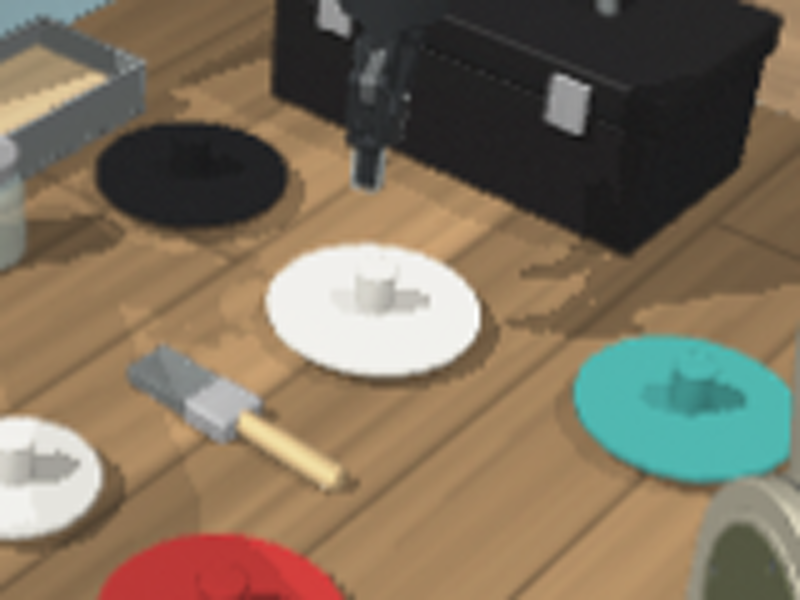

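The side crop shows the gripper at (370,185), above the white lid's knob at (378,285). I'll let it settle before descending.

Request:
jog_arm:
  increments:
    - [0,0,0,0,0,0,0.4]
    - [0,0,0,0,0,0,0.4]
    - [0,0,0,0,0,0,0.4]

```text
clock: 1.23
position: [0.494, -0.3086, 0.1313]
ee_rot: [0.979, 0.205, -0.0, 0.0]
ft_force: [0.5, 0.1, 0.2]
grip_width: 0.703
grasp_force: 0.0
```

```bash
python3 inc.py [.4955,-.3055,.05]
```

```text
1.23 [ 0.494  -0.3086  0.1313] [0.5 0.1 0.2] x-axis [ 9.162e-01  4.007e-01 -2.000e-04] y [ 4.007e-01 -9.162e-01  9.000e-04] tilt [ 2.e-04 -9.e-04 -1.e+00] [ 0.7   0.32 -0.27  1.68  0.09  1.16 -0.75]
[.4955,-.3055,.05] [ 0.0027 -0.0023  0.0813]
```

Request:
jog_arm:
  increments:
    - [0.002,-0.002,0.04,0,0,0,0.4]
    - [0.002,-0.002,0.065,0,0,0,0.4]
    - [0.002,-0.002,0.08,0,0,0,0.4]
    - [0.002,-0.002,0.08,0,0,0,0.4]
    - [0.002,-0.002,0.08,0,0,0,0.4]
  grip_force: 40

```text
clock: 1.65
position: [0.4951, -0.3052, 0.0511]
ee_rot: [0.979, 0.205, -0.0, -0.0]
ft_force: [0.6, 0.5, 0.1]
grip_width: 0.697
grasp_force: 0.0
```

Request:
jog_arm:
  increments:
    - [0,0,0,0,0,0,-0.6]
    - [0,0,0,0,0,0,-0.6]
    - [0,0,0,0,0,0,-0.6]
    - [0,0,0,0,0,0,-0.6]
    - [0,0,0,0,0,0,-0.6]
  grip_force: 40

```text
clock: 2.07
position: [0.4961, -0.3045, 0.0515]
ee_rot: [0.979, 0.206, 0.0, 0.0]
ft_force: [0.0, -0.1, -0.5]
grip_width: 0.204
grasp_force: 0.0
```

```bash
python3 inc.py [.4955,-.3055,.05]
```

```text
2.07 [ 0.4961 -0.3045  0.0515] [ 0.  -0.1 -0.5] x-axis [9.152e-01 4.029e-01 5.000e-04] y [ 4.029e-01 -9.152e-01  9.000e-04] tilt [ 8.e-04 -6.e-04 -1.e+00] [ 0.69  0.4  -0.26  1.75  0.12  1.   -0.78]
[.4955,-.3055,.05] [-0.001   0.0006  0.0015]
```

```bash
python3 - <<'E'
from h import *
a=optics.camera("side")["color"][140:220,330:430,::-1]; b=optics.camera("top")["color"][160:240,390:490,::-1]
cv2.imwrite("pics/s2.png",np.hstack([cv2.resize(x,(400,320),interpolation=cv2.INTER_CUBIC) for x in (a,b)]))
E
```

```text
(no output)
```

View pics/s2.png

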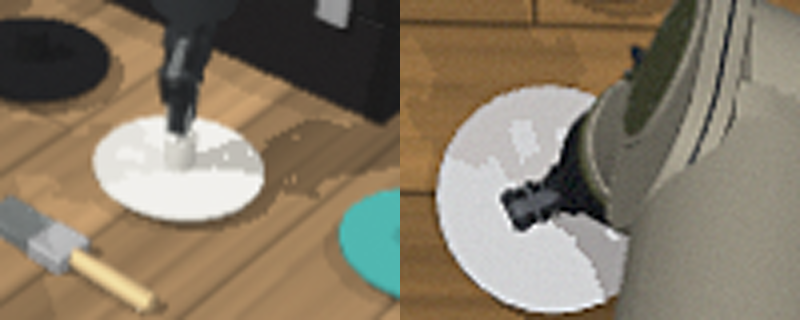

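The left crop (side view) shows the fingers ending around (180,133), beside or behind the knob at (180,150). The right crop (top view) shows a finger at about (520,208). The gripper shut past the knob's width, so I'll check the depth.

```bash
python3 - <<'E'
from h import *
for n in ("side","top"):
    c=optics.camera(n); W=cloud(c); g=c["color"].mean(-1)
    p=np.array([.496,-.306]); near=np.hypot(W[...,0]-p[0],W[...,1]-p[1])<.06
    for nm,mask in (("dark",g<70),("white",g>110)):
        for lo,hi in ((.024,.032),(.032,.04),(.04,.048),(.048,.056),(.056,.065),(.065,.08),(.08,.1)):
            P=W[near&mask&(W[...,2]>lo)&(W[...,2]<hi)]
            if len(P)>2: print(n,nm,lo,len(P),P.mean(0).round(4),P.min(0).round(3)[:2],P.max(0).round(3)[:2])
E
```

```text
side dark 0.065 10 [ 0.4877 -0.2926  0.0746] [ 0.482 -0.317] [ 0.493 -0.282]
side dark 0.08 12 [ 0.4858 -0.2821  0.0879] [ 0.481 -0.286] [ 0.49  -0.278]
side white 0.024 14 [ 0.4886 -0.2949  0.0287] [ 0.48  -0.309] [ 0.501 -0.288]
side white 0.032 12 [ 0.4883 -0.2947  0.0359] [ 0.481 -0.307] [ 0.501 -0.287]
side white 0.04 21 [ 0.4893 -0.2956  0.0443] [ 0.48  -0.307] [ 0.503 -0.286]
side white 0.048 12 [ 0.4902 -0.2992  0.0503] [ 0.482 -0.311] [ 0.504 -0.288]
side white 0.056 9 [ 0.4888 -0.2929  0.0609] [ 0.483 -0.314] [ 0.497 -0.282]
side white 0.065 7 [ 0.4909 -0.2875  0.0726] [ 0.48  -0.295] [ 0.501 -0.28 ]
top dark 0.065 3 [ 0.4883 -0.2929  0.0717] [ 0.483 -0.296] [ 0.498 -0.288]
top white 0.024 76 [ 0.492  -0.292   0.0249] [ 0.437 -0.352] [ 0.554 -0.249]
```

```bash
python3 - <<'E'
from h import *
a=optics.camera("side")["color"][145:193,350:398,::-1]; b=optics.camera("top")["color"][186:234,402:450,::-1]
f=lambda x:(255*(x/255.)**.5).astype(np.uint8)
cv2.imwrite("pics/s3.png",np.hstack([cv2.resize(f(x),(400,400),interpolation=cv2.INTER_NEAREST) for x in (a,b)]))
E
```

```text
(no output)
```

View pics/s3.png

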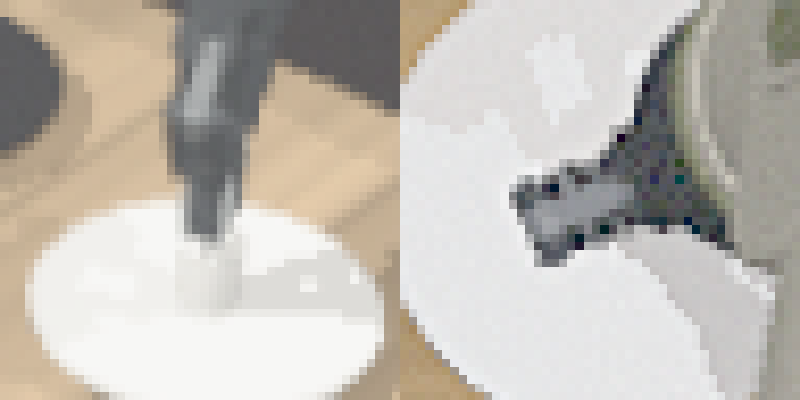

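The crop shows the fingertips ending right at the knob's top, side-crop (210,240) with the knob spanning rows 235–310. The tips are higher than the reading implied. I'll compute their real height.

```bash
python3 - <<'E'
from h import *
c=optics.camera("side")
def proj(p):
    q=c["R"]@np.array(p)+c["t"]; a=q[:2]/q[2]; a=a*(1+c["k1"]*(a@a)); return (c["K"][:2,:2]@a+c["K"][:2,2]).round(1)
for z in (.03,.04,.05,.06,.07): print(z,"centre",proj([.4961,-.3045,z]),"nearfinger",proj([.489,-.289,z]))
for z in (.1,.11,.12,.13,.14): print(z,"before",proj([.494,-.3086,z]), proj([.485,-.281,z]))
o=get_obs(); print(o["position"],o["grip_width"],o["joint_pos"])
E
```

```text
0.03 centre [374.3 177.8] nearfinger [373.2 180.4]
0.04 centre [374.5 175.6] nearfinger [373.5 178.2]
0.05 centre [374.7 173.3] nearfinger [373.7 175.9]
0.06 centre [375. 171.] nearfinger [374.  173.6]
0.07 centre [375.2 168.7] nearfinger [374.2 171.3]
0.1 before [377.1 161.5] [374.5 165.7]
0.11 before [377.4 159.1] [374.7 163.3]
0.12 before [377.6 156.7] [375.  160.9]
0.13 before [377.9 154.3] [375.2 158.5]
0.14 before [378.1 151.9] [375.5 156. ]
[ 0.4958539  -0.30429858  0.05090127] 0.20009173883009723 [ 0.69064104  0.40574254 -0.26463333  1.74949519  0.1228054   1.00247397
 -0.77565328]
```

The tips are actually around z ≈ 0.058. I'll reopen and descend in small steps, watching the force.

Request:
jog_arm:
  increments:
    - [0,0,0,0,0,0,0.3]
    - [0,0,0,0,0,0,0.3]
    - [0,0,0,0,0,0,0.3]
    - [0,0,0.005,0,0,0,0.3]
    - [0,0,0.01,0,0,0,0.3]

```text
clock: 2.83
position: [0.496, -0.3044, 0.0407]
ee_rot: [0.979, 0.206, 0.0, 0.0]
ft_force: [-0.7, 1.0, -0.2]
grip_width: 0.652
grasp_force: 0.0
```

Request:
jog_arm:
  increments:
    - [0,0,0.003,0,0,0,0.3]
    - [0,0,0.006,0,0,0,0.3]
    - [0,0,0.006,0,0,0,0.3]

```text
clock: 3.08
position: [0.4954, -0.3041, 0.034]
ee_rot: [0.979, 0.206, -0.0, -0.0]
ft_force: [-0.2, -0.3, 0.6]
grip_width: 0.65
grasp_force: 0.0
```

```bash
python3 - <<'E'
from h import *
print(get_obs()["position"],get_obs()["ft_force"])
a=optics.camera("side")["color"][145:193,350:398,::-1]; b=optics.camera("top")["color"][186:234,402:450,::-1]
f=lambda x:(255*(x/255.)**.5).astype(np.uint8)
cv2.imwrite("pics/s4.png",np.hstack([cv2.resize(f(x),(400,400),interpolation=cv2.INTER_NEAREST) for x in (a,b)]))
E
```

```text
[ 0.49538348 -0.3040572   0.03395944] [-0.23744948 -0.32233033  0.55012958]
```

View pics/s4.png

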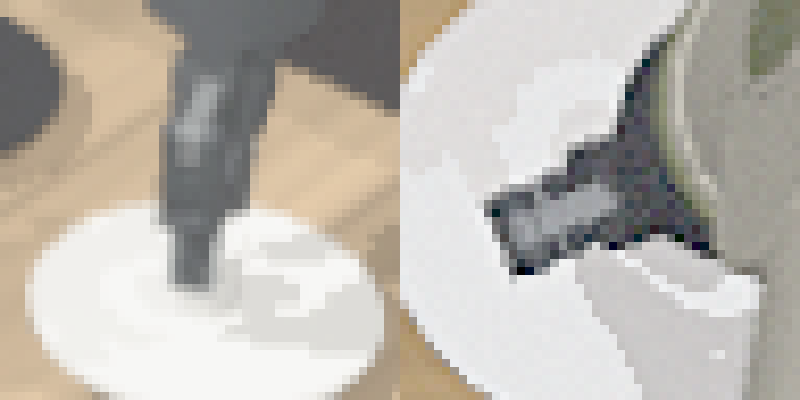

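No force, and the tip is now at side-crop (190,285), about z 0.04 and alongside the knob. The tips really sit a few mm above the reported TCP height. I'll go 6 mm lower and close.

Request:
jog_arm:
  increments:
    - [0,0,0.003,0,0,0,0.3]
    - [0,0,0.006,0,0,0,0.3]
    - [0,0,0.006,0,0,0,-0.8]
    - [0,0,0.006,0,0,0,-0.8]
    - [0,0,0.006,0,0,0,-0.8]
  grip_force: 40

```text
clock: 3.6
position: [0.496, -0.3045, 0.0292]
ee_rot: [0.979, 0.206, 0.0, 0.0]
ft_force: [0.5, 0.1, -0.1]
grip_width: 0.325
grasp_force: 39.5
```

Request:
jog_arm:
  increments:
    - [0,0,0,0,0,0,-0.8]
    - [0,0,0,0,0,0,-0.8]
    - [0,0,0,0,0,0,-0.8]
  grip_force: 40

```text
clock: 3.85
position: [0.496, -0.3045, 0.0292]
ee_rot: [0.979, 0.206, 0.0, 0.0]
ft_force: [-0.1, -0.9, 2.5]
grip_width: 0.327
grasp_force: 39.7
```

Request:
jog_arm:
  increments:
    - [0,0,-0.03,0,0,0,-0.8]
    - [0,0,-0.07,0,0,0,-0.8]
    - [0,0,-0.11,0,0,0,-0.8]
    - [0,0,-0.15,0,0,0,-0.8]
    - [0,0,-0.19,0,0,0,-0.8]

```text
clock: 4.27
position: [0.4953, -0.3038, 0.2204]
ee_rot: [0.979, 0.206, -0.0, -0.0]
ft_force: [0.8, -0.2, -2.5]
grip_width: 0.326
grasp_force: 40.3
```

```bash
python3 inc.py [.5075,.0943,.22] [.5075,.2943,.22]
```

```text
4.27 [ 0.4953 -0.3038  0.2204] [ 0.8 -0.2 -2.5] x-axis [ 9.151e-01  4.033e-01 -5.000e-04] y [ 4.033e-01 -9.151e-01 -8.000e-04] tilt [-8.e-04  6.e-04 -1.e+00] [ 0.7   0.25 -0.28  1.57  0.07  1.33 -0.74]
[.5075,.0943,.22] [ 0.1717 -0.3594  0.0006]
[.5075,.2943,.22] [ 0.2524 -0.5424  0.0007]
```

Request:
jog_arm:
  increments:
    - [0.013,-0.027,0,0,0,0,-0.8]
    - [0.025,-0.054,0,0,0,0,-0.8]
    - [0.038,-0.082,0,0,0,0,-0.8]
    - [0.051,-0.109,0,0,0,0,-0.8]
    - [0.063,-0.136,0,0,0,0,-0.8]

```text
clock: 4.68
position: [0.4982, -0.1528, 0.2185]
ee_rot: [0.979, 0.206, -0.0, -0.0]
ft_force: [0.9, 0.7, -2.9]
grip_width: 0.327
grasp_force: 40.3
```

Request:
jog_arm:
  increments:
    - [0.013,-0.027,0,0,0,0,-0.8]
    - [0.025,-0.054,0,0,0,0,-0.8]
    - [0.038,-0.082,0,0,0,0,-0.8]
    - [0.051,-0.109,0,0,0,0,-0.8]
    - [0.063,-0.136,0,0,0,0,-0.8]

```text
clock: 5.1
position: [0.501, -0.0029, 0.2185]
ee_rot: [0.979, 0.206, -0.0, -0.0]
ft_force: [1.0, -0.5, -1.7]
grip_width: 0.324
grasp_force: 40.3
```

Request:
jog_arm:
  increments:
    - [0.013,-0.027,0,0,0,0,-0.8]
    - [0.025,-0.054,0,0,0,0,-0.8]
    - [0.038,-0.082,0,0,0,0,-0.8]
    - [0.051,-0.109,0,0,0,0,-0.8]
    - [0.063,-0.136,0,0,0,0,-0.8]

```text
clock: 5.52
position: [0.5039, 0.1467, 0.2186]
ee_rot: [0.979, 0.206, -0.0, 0.0]
ft_force: [0.3, 0.4, -2.4]
grip_width: 0.328
grasp_force: 40.3
```

```bash
python3 inc.py [.5075,.2943,.22]
```

```text
5.52 [0.5039 0.1467 0.2186] [ 0.3  0.4 -2.4] x-axis [ 9.152e-01  4.030e-01 -5.000e-04] y [ 0.4031 -0.9152 -0.    ] tilt [-5.e-04 -2.e-04 -1.e+00] [ 0.2   0.16 -0.63  1.7   0.1   1.31 -1.6 ]
[.5075,.2943,.22] [ 0.0628 -0.1336 -0.0015]
```

Request:
jog_arm:
  increments:
    - [0.013,-0.027,0,0,0,0,-0.8]
    - [0.025,-0.054,0,0,0,0,-0.8]
    - [0.038,-0.08,0,0,0,0,-0.8]
    - [0.051,-0.107,0,0,0,0,-0.8]
    - [0.063,-0.133,0,0,0,0,-0.8]

```text
clock: 5.93
position: [0.508, 0.2937, 0.2183]
ee_rot: [0.979, 0.206, -0.0, 0.0]
ft_force: [-0.3, 0.2, -1.8]
grip_width: 0.324
grasp_force: 40.4
```

Request:
jog_arm:
  increments:
    - [0,0,0,0,0,0,-0.8]
    - [0,0,0,0,0,0,-0.8]
    - [0,0,0,0,0,0,-0.8]

```text
clock: 6.18
position: [0.5083, 0.2918, 0.2183]
ee_rot: [0.979, 0.206, -0.001, 0.0]
ft_force: [-0.6, -0.2, -2.5]
grip_width: 0.323
grasp_force: 40.4
```

```bash
python3 inc.py [.5075,.2943,.22]; python3 - <<'E'
from h import *
ims=[]
for n in ("side","top"):
    c=optics.camera(n); W=cloud(c); im=c["color"]; g=im.min(-1)
    v=(np.hypot(W[...,0]-.507,W[...,1]-.293)<.1)&(g>90)
    P=W[v&(W[...,2]>.185)&(W[...,2]<.235)]; print(n,"lid",len(P),np.median(P[:,2]), *[x for x in cv2.minEnclosingCircle(P[np.abs(P[:,2]-np.median(P[:,2]))<.008][:,:2].astype(np.float32))])
    P=P[np.abs(P[:,2]-np.median(P[:,2]))<.008]; 
    A=np.c_[P[:,:2],np.ones(len(P))]; print("plane",np.linalg.lstsq(A,P[:,2],rcond=None)[0])
    u0,v0=((175,190) if n=="side" else (140,130)); ims.append(cv2.resize(im[v0:v0+125,u0:u0+125,::-1],(400,400)))
cv2.imwrite("pics/s5.png",np.hstack(ims))
E
```

```text
6.18 [0.5083 0.2918 0.2183] [-0.6 -0.2 -2.5] x-axis [ 0.9152  0.403  -0.0012] y [ 4.030e-01 -9.152e-01  5.000e-04] tilt [-9.e-04 -9.e-04 -1.e+00] [-0.03  0.33 -0.7   1.54  0.21  1.35 -1.91]
[.5075,.2943,.22] [ 0.0003 -0.0027 -0.0018]
side lid 1748 0.20649158793121689 (0.5060594081878662, 0.29255253076553345) 0.07881104946136475
plane [-0.00114345  0.0072251   0.20491511]
top lid 1126 0.2098184085385602 (0.5175325870513916, 0.2752217650413513) 0.07478846609592438
plane [-0.00099808 -0.00075569  0.21042853]
```

View pics/s5.png

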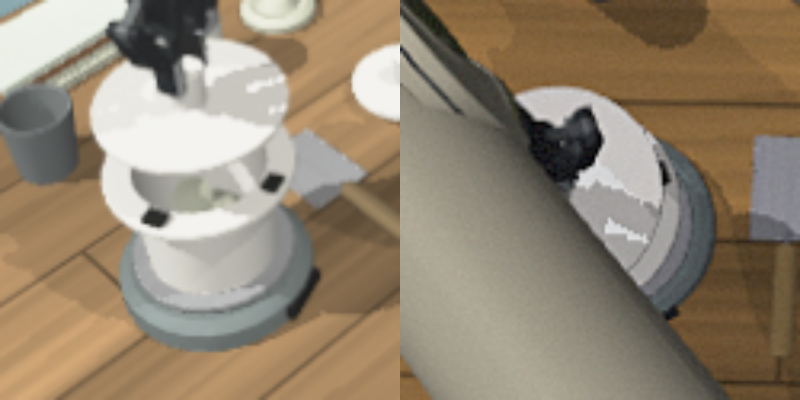

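The lid hangs level above the mouth (side crop: lid at (190,105), rim at (198,180)). It needs about +3 mm in y before I lower it.

Request:
jog_arm:
  increments:
    - [0.001,-0.003,0.01,0,0,0,-0.8]
    - [0.001,-0.003,0.02,0,0,0,-0.8]
    - [0.001,-0.003,0.03,0,0,0,-0.8]
    - [0.001,-0.003,0.038,0,0,0,-0.8]
    - [0.001,-0.003,0.042,0,0,0,-0.8]

```text
clock: 6.7
position: [0.5076, 0.2947, 0.1748]
ee_rot: [0.979, 0.206, -0.001, 0.0]
ft_force: [0.5, -0.4, -1.2]
grip_width: 0.323
grasp_force: 40.4
```

Request:
jog_arm:
  increments:
    - [0,0,0.002,0,0,0,-0.8]
    - [0,0,0.004,0,0,0,-0.8]
    - [0,0,0.006,0,0,0,-0.8]
    - [0,0,0.008,0,0,0,-0.8]
    - [0,0,0.01,0,0,0,-0.8]

```text
clock: 7.12
position: [0.5083, 0.2956, 0.167]
ee_rot: [0.979, 0.206, 0.0, -0.0]
ft_force: [0.4, 0.0, -2.2]
grip_width: 0.326
grasp_force: 40.4
```

Request:
jog_arm:
  increments:
    - [0,0,0.002,0,0,0,-0.8]
    - [0,0,0.004,0,0,0,-0.8]
    - [0,0,0.005,0,0,0,-0.8]

```text
clock: 7.37
position: [0.5082, 0.2954, 0.1616]
ee_rot: [0.979, 0.206, -0.0, 0.0]
ft_force: [0.3, -0.6, -2.6]
grip_width: 0.321
grasp_force: 40.4
```

Request:
jog_arm:
  increments:
    - [0,0,0.001,0,0,0,-0.8]
    - [0,0,0.002,0,0,0,-0.8]
    - [0,0,0.003,0,0,0,-0.8]

```text
clock: 7.62
position: [0.5084, 0.2954, 0.1592]
ee_rot: [0.979, 0.206, 0.0, 0.0]
ft_force: [-1.9, -1.9, 3.0]
grip_width: 0.324
grasp_force: 40.9
```

Request:
jog_arm:
  increments:
    - [0,0,0.001,0,0,0,-0.8]
    - [0,0,0.002,0,0,0,-0.8]
    - [0,0,0.002,0,0,0,-0.8]

```text
clock: 7.87
position: [0.5085, 0.2955, 0.1576]
ee_rot: [0.979, 0.206, 0.001, 0.0]
ft_force: [-1.3, -3.0, 6.7]
grip_width: 0.322
grasp_force: 41.3
```

```bash
python3 - <<'E'
from h import *
c=optics.camera("side"); W=cloud(c); g=c["color"].min(-1)
v=(np.hypot(W[...,0]-.507,W[...,1]-.296)<.09)&(g>90)&(W[...,2]>.145)&(W[...,2]<.2)
P=W[v]; m=np.median(P[:,2]); P=P[abs(P[:,2]-m)<.006]; print(m,cv2.minEnclosingCircle(P[:,:2].astype(np.float32)))
A=np.c_[P[:,:2]-[.506,.296],np.ones(len(P))]; print(np.linalg.lstsq(A,P[:,2],rcond=None)[0])
E
```

```text
0.14723766183079742 ((0.5066059231758118, 0.2970661520957947), 0.07849964499473572)
[-0.00678993  0.01217374  0.14693706]
```

Contact forces are as expected, and the lid is centred and nearly level on the blocks. Releasing it now.

Request:
jog_arm:
  increments:
    - [0,0,-0.001,0,0,0,0.3]
    - [0,0,-0.001,0,0,0,0.3]
    - [0,0,-0.001,0,0,0,0.3]
    - [0,0,-0.02,0,0,0,0.3]
    - [0,0,-0.06,0,0,0,0.3]

```text
clock: 8.33
position: [0.5062, 0.2939, 0.2129]
ee_rot: [0.979, 0.206, -0.004, 0.001]
ft_force: [0.7, -0.6, -0.7]
grip_width: 0.651
grasp_force: 0.0
```

Request:
jog_arm:
  increments:
    - [0,0,-0.01,0,0,0,-1]
    - [0,0,-0.01,0,0,0,-1]
    - [0,0,-0.01,0,0,0,-1]
    - [0,0,-0.01,0,0,0,-1]
    - [0,0,-0.01,0,0,0,-1]

```text
clock: 8.75
position: [0.5077, 0.2952, 0.2256]
ee_rot: [0.979, 0.206, -0.001, 0.0]
ft_force: [-0.8, 0.6, -0.2]
grip_width: -0.002
grasp_force: 0.0
```

```bash
cat > lid.py <<'E'
from h import *
c=optics.camera("side"); W=cloud(c); g=c["color"].min(-1)
v=(np.hypot(W[...,0]-.507,W[...,1]-.296)<.09)&(g>90)&(W[...,2]>.135)&(W[...,2]<.2)
P=W[v]; m=np.median(P[:,2]); P=P[abs(P[:,2]-m)<.006]; print(m,cv2.minEnclosingCircle(P[:,:2].astype(np.float32)))
A=np.c_[P[:,:2]-[.506,.296],np.ones(len(P))]; print(np.linalg.lstsq(A,P[:,2],rcond=None)[0])
E
python3 lid.py; python3 - <<'E'
from h import *
c=optics.camera("side"); cv2.imwrite("pics/s6.png",cv2.resize(c["color"][170:295,165:310,::-1],(696,600),interpolation=cv2.INTER_CUBIC))
E
python3 inc.py [.568,.3215,.2] [.533,.2295,.2] [.481,.3565,.2] [.446,.2665,.2]
```

```text
0.14890213302378316 ((0.5066875219345093, 0.29749226570129395), 0.0790533497929573)
[-0.00130557  0.01934144  0.14882987]
8.85 [0.5078 0.2952 0.2259] [ 0.1 -0.5 -0.5] x-axis [ 0.9152  0.403  -0.0015] y [ 4.030e-01 -9.152e-01  1.000e-04] tilt [-1.4e-03 -7.0e-04 -1.0e+00] [-0.04  0.33 -0.7   1.53  0.21  1.37 -1.91]
[.568,.3215,.2] [0.0657 0.0002 0.0258]
[.533,.2295,.2] [-0.0034  0.0703  0.0259]
[.481,.3565,.2] [ 0.0002 -0.0669  0.0259]
[.446,.2665,.2] [-0.0681  0.0014  0.026 ]
```

View pics/s6.png

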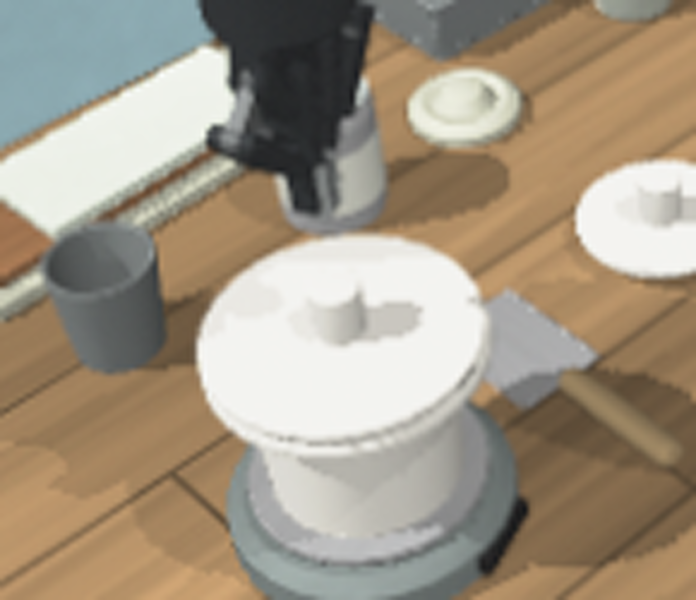

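The lid sits well on the blocks. The block axes coincide with the tool's x and y, 68 mm out. I'll go above the +x block with the fingers shut, then down in small steps.

Request:
jog_arm:
  increments:
    - [0.033,0.001,0,0,0,0,-1]
    - [0.066,0.001,0.02,0,0,0,-1]
    - [0.066,0.001,0.045,0,0,0,-1]
    - [0.066,0.001,0.06,0,0,0,-1]
    - [0.066,0.001,0.06,0,0,0,-1]

```text
clock: 9.27
position: [0.5674, 0.3201, 0.1619]
ee_rot: [0.979, 0.206, -0.003, 0.001]
ft_force: [-0.5, -0.6, -0.7]
grip_width: -0.0
grasp_force: 0.0
```

Request:
jog_arm:
  increments:
    - [0,0,0.003,0,0,0,-1]
    - [0,0,0.006,0,0,0,-1]
    - [0,0,0.009,0,0,0,-1]

```text
clock: 9.52
position: [0.5694, 0.3215, 0.1592]
ee_rot: [0.979, 0.206, 0.001, -0.0]
ft_force: [-0.6, -0.1, 0.6]
grip_width: -0.005
grasp_force: 0.0
```

Request:
jog_arm:
  increments:
    - [0,0,0.002,0,0,0,-1]
    - [0,0,0.004,0,0,0,-1]
    - [0,0,0.006,0,0,0,-1]

```text
clock: 9.77
position: [0.5692, 0.3212, 0.1523]
ee_rot: [0.979, 0.206, 0.0, 0.0]
ft_force: [-0.3, -0.2, -0.8]
grip_width: -0.004
grasp_force: 0.0
```

Request:
jog_arm:
  increments:
    - [0,0,0.002,0,0,0,-1]
    - [0,0,0.003,0,0,0,-1]
    - [0,0,0.004,0,0,0,-1]

```text
clock: 10.02
position: [0.569, 0.3212, 0.1478]
ee_rot: [0.979, 0.206, 0.0, 0.0]
ft_force: [-0.5, -0.5, -0.3]
grip_width: 0.0
grasp_force: 0.0
```

Request:
jog_arm:
  increments:
    - [0,0,0.002,0,0,0,-1]
    - [0,0,0.003,0,0,0,-1]
    - [0,0,0.004,0,0,0,-1]

```text
clock: 10.27
position: [0.569, 0.3212, 0.1437]
ee_rot: [0.979, 0.206, -0.0, 0.0]
ft_force: [0.1, -0.2, 0.6]
grip_width: -0.0
grasp_force: 0.0
```

Request:
jog_arm:
  increments:
    - [0,0,0.001,0,0,0,-1]
    - [0,0,0.002,0,0,0,-1]
    - [0,0,0.003,0,0,0,-1]

```text
clock: 10.52
position: [0.569, 0.3212, 0.1408]
ee_rot: [0.979, 0.206, 0.0, 0.0]
ft_force: [0.6, 0.3, 0.9]
grip_width: 0.002
grasp_force: 0.0
```

Request:
jog_arm:
  increments:
    - [0,0,0.001,0,0,0,-1]
    - [0,0,0.002,0,0,0,-1]
    - [0,0,0.003,0,0,0,-1]

```text
clock: 10.77
position: [0.5691, 0.3212, 0.1381]
ee_rot: [0.979, 0.206, 0.0, 0.0]
ft_force: [-1.2, -0.0, 4.3]
grip_width: -0.002
grasp_force: 1.9
```

Request:
jog_arm:
  increments:
    - [0,0,0.001,0,0,0,-1]
    - [0,0,0.002,0,0,0,-1]
    - [0,0,0.003,0,0,0,-1]

```text
clock: 11.02
position: [0.5691, 0.3213, 0.1358]
ee_rot: [0.979, 0.206, 0.0, 0.0]
ft_force: [-3.4, -2.8, 10.3]
grip_width: 0.0
grasp_force: 5.0
```

Request:
jog_arm:
  increments:
    - [0,0,0.001,0,0,0,-1]
    - [0,0,0.002,0,0,0,-1]
    - [0,0,0.003,0,0,0,-1]

```text
clock: 11.27
position: [0.5692, 0.3213, 0.1335]
ee_rot: [0.979, 0.206, 0.001, 0.0]
ft_force: [-4.4, -3.2, 13.2]
grip_width: -0.003
grasp_force: 6.6
```

Request:
jog_arm:
  increments:
    - [0,0,0.001,0,0,0,-1]
    - [0,0,0.002,0,0,0,-1]
    - [0,0,0.002,0,0,0,-1]

```text
clock: 11.52
position: [0.5694, 0.3214, 0.1316]
ee_rot: [0.979, 0.206, 0.001, -0.0]
ft_force: [-2.8, -3.5, 13.8]
grip_width: 0.006
grasp_force: 6.4
```

Request:
jog_arm:
  increments:
    - [0,0,0.001,0,0,0,-1]
    - [0,0,0.002,0,0,0,-1]
    - [0,0,0.002,0,0,0,-1]

```text
clock: 11.77
position: [0.5695, 0.3215, 0.1299]
ee_rot: [0.979, 0.206, 0.001, -0.0]
ft_force: [-3.8, -3.3, 16.9]
grip_width: 0.0
grasp_force: 7.6
```

Request:
jog_arm:
  increments:
    - [0,0,0.001,0,0,0,-1]
    - [0,0,0.002,0,0,0,-1]
    - [0,0,0.002,0,0,0,-1]

```text
clock: 12.02
position: [0.5696, 0.3215, 0.1285]
ee_rot: [0.979, 0.206, 0.001, -0.0]
ft_force: [-5.7, -4.6, 19.5]
grip_width: 0.001
grasp_force: 9.6
```

Request:
jog_arm:
  increments:
    - [0,0,-0.015,0,0,0,-1]
    - [0,0,-0.03,0,0,0,-1]
    - [0,0,-0.065,0,0,0,-1]
    - [0,0,-0.065,0,0,0,-1]
    - [0,0,-0.065,0,0,0,-1]

```text
clock: 12.43
position: [0.5698, 0.322, 0.193]
ee_rot: [0.979, 0.206, 0.002, -0.001]
ft_force: [0.1, 0.0, -1.0]
grip_width: -0.005
grasp_force: 0.0
```

```bash
python3 lid.py; python3 inc.py [.4453,.2666,.15] [.535,.2318,.15] [.48,.3562,.15]
```

```text
0.14887083303386706 ((0.5071094632148743, 0.2969539165496826), 0.07906104624271393)
[-0.00154738  0.01970858  0.14882012]
12.48 [0.5692 0.3213 0.1912] [ 0.2 -0.1 -0.4] x-axis [0.9152 0.403  0.0011] y [ 4.030e-01 -9.152e-01  2.000e-04] tilt [ 1.e-03  3.e-04 -1.e+00] [-0.11  0.49 -0.67  1.39  0.3   1.36 -1.94]
[.4453,.2666,.15] [-0.1354  0.0002  0.0411]
[.535,.2318,.15] [-0.0674  0.0682  0.0412]
[.48,.3562,.15] [-0.0676 -0.0678  0.0411]
```

Request:
jog_arm:
  increments:
    - [-0.035,0,0,0,0,0,-1]
    - [-0.07,0,0,0,0,0,-1]
    - [-0.105,0,0,0,0,0,-1]
    - [-0.135,0,0.01,0,0,0,-1]
    - [-0.135,0,0.036,0,0,0,-1]

```text
clock: 12.9
position: [0.4427, 0.266, 0.1566]
ee_rot: [0.978, 0.206, 0.002, 0.001]
ft_force: [0.9, 1.3, -0.7]
grip_width: -0.004
grasp_force: 0.0
```

Request:
jog_arm:
  increments:
    - [0,0,0.004,0,0,0,-1]
    - [0,0,0.008,0,0,0,-1]
    - [0,0,0.01,0,0,0,-1]
    - [0,0,0.012,0,0,0,-1]

```text
clock: 13.23
position: [0.446, 0.2673, 0.143]
ee_rot: [0.979, 0.206, -0.0, -0.0]
ft_force: [0.2, 0.5, 0.1]
grip_width: 0.0
grasp_force: 0.0
```

Request:
jog_arm:
  increments:
    - [0,0,0.001,0,0,0,-1]
    - [0,0,0.002,0,0,0,-1]
    - [0,0,0.003,0,0,0,-1]

```text
clock: 13.48
position: [0.4457, 0.2671, 0.1401]
ee_rot: [0.979, 0.206, 0.0, -0.0]
ft_force: [-0.1, 0.9, 0.4]
grip_width: -0.002
grasp_force: 0.0
```

Request:
jog_arm:
  increments:
    - [0,0,0.001,0,0,0,-1]
    - [0,0,0.002,0,0,0,-1]
    - [0,0,0.003,0,0,0,-1]
    - [0,0,0.004,0,0,0,-1]

```text
clock: 13.82
position: [0.4457, 0.2671, 0.1364]
ee_rot: [0.979, 0.206, 0.0, -0.0]
ft_force: [-1.2, -0.5, 7.6]
grip_width: -0.001
grasp_force: 3.9
```

Request:
jog_arm:
  increments:
    - [0,0,0.001,0,0,0,-1]
    - [0,0,0.002,0,0,0,-1]
    - [0,0,0.003,0,0,0,-1]

```text
clock: 14.07
position: [0.4457, 0.2671, 0.134]
ee_rot: [0.979, 0.206, 0.001, 0.0]
ft_force: [-3.9, -3.0, 13.0]
grip_width: 0.004
grasp_force: 7.1
```

Request:
jog_arm:
  increments:
    - [0,0,0.001,0,0,0,-1]
    - [0,0,0.002,0,0,0,-1]
    - [0,0,0.002,0,0,0,-1]

```text
clock: 14.32
position: [0.4456, 0.267, 0.132]
ee_rot: [0.979, 0.206, 0.0, 0.0]
ft_force: [-5.2, -3.9, 14.9]
grip_width: 0.002
grasp_force: 7.3
```

Request:
jog_arm:
  increments:
    - [0,0,0.001,0,0,0,-1]
    - [0,0,0.002,0,0,0,-1]
    - [0,0,0.002,0,0,0,-1]

```text
clock: 14.57
position: [0.4456, 0.267, 0.1301]
ee_rot: [0.979, 0.206, 0.0, 0.0]
ft_force: [-5.3, -2.9, 15.1]
grip_width: 0.004
grasp_force: 7.9
```

Request:
jog_arm:
  increments:
    - [0,0,0.001,0,0,0,-1]
    - [0,0,0.002,0,0,0,-1]
    - [0,0,0.002,0,0,0,-1]

```text
clock: 14.82
position: [0.4456, 0.267, 0.1285]
ee_rot: [0.979, 0.206, 0.0, 0.0]
ft_force: [-6.7, -4.0, 20.2]
grip_width: 0.005
grasp_force: 10.2
```

Request:
jog_arm:
  increments:
    - [0,0,0.001,0,0,0,-1]
    - [0,0,0.002,0,0,0,-1]
    - [0,0,0.002,0,0,0,-1]

```text
clock: 15.07
position: [0.4456, 0.2671, 0.1268]
ee_rot: [0.979, 0.206, 0.001, 0.0]
ft_force: [-8.5, -5.1, 25.3]
grip_width: 0.004
grasp_force: 12.6
```

Request:
jog_arm:
  increments:
    - [0,0,-0.015,0,0,0,-1]
    - [0,0,-0.035,0,0,0,-1]
    - [0.034,0.034,-0.035,0,0,0,-1]
    - [0.068,0.068,-0.03,0,0,0,-1]
    - [0.068,0.068,-0.025,0,0,0,-1]

```text
clock: 15.48
position: [0.5405, 0.2278, 0.1502]
ee_rot: [0.979, 0.203, 0.002, 0.001]
ft_force: [-0.2, -1.1, -1.0]
grip_width: 0.001
grasp_force: 0.0
```

```bash
python3 lid.py; python3 inc.py [.535,.2318,.14]
```

```text
0.14890207121541418 ((0.5066649913787842, 0.29709988832473755), 0.07833082973957062)
[-0.00861471  0.01766113  0.14878397]
15.53 [0.5397 0.2273 0.1479] [-0.3 -2.9 -2.4] x-axis [ 9.179e-01  3.968e-01 -5.000e-04] y [ 0.3968 -0.9179  0.0016] tilt [ 2.0e-04 -1.7e-03 -1.0e+00] [ 0.06  0.37 -0.66  1.63  0.24  1.22 -1.82]
[.535,.2318,.14] [-0.0025 -0.006   0.0079]
```

Request:
jog_arm:
  increments:
    - [0,0,0,0,0,0,-1]
    - [0,0,0,0,0,0,-1]
    - [0,0,0.004,0,0,0,-1]

```text
clock: 15.78
position: [0.5344, 0.2332, 0.1466]
ee_rot: [0.978, 0.207, 0.001, -0.0]
ft_force: [0.2, -0.2, -0.2]
grip_width: -0.0
grasp_force: 0.0
```

```bash
python3 inc.py [.535,.2318,.14]
```

```text
15.78 [0.5344 0.2332 0.1466] [ 0.2 -0.2 -0.2] x-axis [0.9145 0.4046 0.0011] y [ 4.046e-01 -9.145e-01 -2.000e-04] tilt [ 9.e-04  7.e-04 -1.e+00] [ 0.06  0.37 -0.67  1.64  0.24  1.21 -1.82]
[.535,.2318,.14] [-0.0001  0.0015  0.0066]
```

Request:
jog_arm:
  increments:
    - [0,0,0.003,0,0,0,-1]
    - [0,0,0.006,0,0,0,-1]
    - [0,0,0.008,0,0,0,-1]
    - [0,0,0.01,0,0,0,-1]
    - [0,0,0.011,0,0,0,-1]

```text
clock: 16.2
position: [0.5346, 0.2324, 0.1356]
ee_rot: [0.979, 0.206, 0.0, 0.0]
ft_force: [-5.1, -1.6, 10.3]
grip_width: -0.0
grasp_force: 5.2
```

Request:
jog_arm:
  increments:
    - [0,0,0.001,0,0,0,-1]
    - [0,0,0.002,0,0,0,-1]
    - [0,0,0.003,0,0,0,-1]

```text
clock: 16.45
position: [0.5347, 0.2324, 0.1329]
ee_rot: [0.979, 0.206, 0.0, 0.0]
ft_force: [-5.1, -1.9, 11.6]
grip_width: -0.001
grasp_force: 5.5
```

Request:
jog_arm:
  increments:
    - [0,0,0.001,0,0,0,-1]
    - [0,0,0.002,0,0,0,-1]
    - [0,0,0.002,0,0,0,-1]

```text
clock: 16.7
position: [0.5347, 0.2324, 0.1309]
ee_rot: [0.979, 0.206, 0.0, 0.0]
ft_force: [-5.8, -2.5, 11.2]
grip_width: 0.003
grasp_force: 5.6
```

Request:
jog_arm:
  increments:
    - [0,0,0.001,0,0,0,-1]
    - [0,0,0.002,0,0,0,-1]
    - [0,0,0.002,0,0,0,-1]

```text
clock: 16.95
position: [0.5348, 0.2324, 0.1293]
ee_rot: [0.979, 0.206, 0.0, 0.0]
ft_force: [-6.4, -3.3, 15.9]
grip_width: 0.001
grasp_force: 7.8
```

Request:
jog_arm:
  increments:
    - [0,0,0.001,0,0,0,-1]
    - [0,0,0.002,0,0,0,-1]
    - [0,0,0.003,0,0,0,-1]

```text
clock: 17.2
position: [0.5348, 0.2325, 0.127]
ee_rot: [0.979, 0.206, 0.0, 0.0]
ft_force: [-10.8, -4.1, 22.7]
grip_width: -0.003
grasp_force: 11.5
```

Request:
jog_arm:
  increments:
    - [0,0,0.001,0,0,0,-1]
    - [0,0,0.001,0,0,0,-1]

```text
clock: 17.37
position: [0.5348, 0.2324, 0.1263]
ee_rot: [0.979, 0.206, 0.0, 0.0]
ft_force: [-10.5, -4.4, 24.8]
grip_width: 0.002
grasp_force: 12.1
```

Request:
jog_arm:
  increments:
    - [0,0,-0.02,0,0,0,-1]
    - [0,0,-0.045,0,0,0,-1]
    - [0,-0.03,-0.065,0,0,0,-1]
    - [0,-0.06,-0.065,0,0,0,-1]
    - [0,-0.09,-0.065,0,0,0,-1]

```text
clock: 17.78
position: [0.499, 0.3154, 0.1904]
ee_rot: [0.979, 0.205, 0.001, -0.0]
ft_force: [0.7, 1.1, -0.4]
grip_width: 0.002
grasp_force: 0.0
```

```bash
python3 lid.py; python3 inc.py [.48,.3562,.19] [.48,.3562,.144]
```

```text
0.14715103545959157 ((0.5066956877708435, 0.2975417971611023), 0.07825104147195816)
[-0.01599784  0.05614919  0.14651935]
17.83 [0.4943 0.3221 0.1899] [-5.4  4.4  0.6] x-axis [0.9124 0.4092 0.0017] y [ 0.4092 -0.9124 -0.0034] tilt [ 1.0e-04  3.8e-03 -1.0e+00] [-0.07  0.36 -0.72  1.57  0.24  1.3  -1.98]
[.48,.3562,.19] [ 0.001  -0.037   0.0001]
[.48,.3562,.144] [ 0.0009 -0.0368  0.0461]
```

Request:
jog_arm:
  increments:
    - [0,-0.03,0,0,0,0,-1]
    - [0,-0.045,0.01,0,0,0,-1]
    - [0,-0.045,0.025,0,0,0,-1]
    - [0,-0.045,0.038,0,0,0,-1]
    - [0,-0.045,0.038,0,0,0,-1]

```text
clock: 18.25
position: [0.4797, 0.3539, 0.1478]
ee_rot: [0.979, 0.206, -0.002, 0.001]
ft_force: [-0.3, 0.5, -0.9]
grip_width: -0.001
grasp_force: 0.0
```

```bash
python3 inc.py [.48,.3562,.144]
```

```text
18.25 [0.4797 0.3539 0.1478] [-0.3  0.5 -0.9] x-axis [ 0.9152  0.403  -0.0042] y [ 0.403  -0.9152  0.0015] tilt [-0.0032 -0.003  -1.    ] [-0.15  0.41 -0.71  1.6   0.28  1.24 -2.07]
[.48,.3562,.144] [ 0.0012 -0.002   0.0038]
```

Request:
jog_arm:
  increments:
    - [0.001,-0.001,0.003,0,0,0,-1]
    - [0.001,-0.001,0.006,0,0,0,-1]
    - [0.001,-0.001,0.009,0,0,0,-1]
    - [0.001,-0.001,0.011,0,0,0,-1]
    - [0.001,-0.001,0.012,0,0,0,-1]

```text
clock: 18.67
position: [0.4816, 0.3567, 0.1392]
ee_rot: [0.979, 0.206, 0.0, 0.0]
ft_force: [-0.5, -1.9, 4.9]
grip_width: -0.001
grasp_force: 2.3
```

Request:
jog_arm:
  increments:
    - [0,0,0.001,0,0,0,-1]
    - [0,0,0.002,0,0,0,-1]
    - [0,0,0.003,0,0,0,-1]

```text
clock: 18.92
position: [0.4817, 0.3568, 0.137]
ee_rot: [0.979, 0.206, 0.001, 0.0]
ft_force: [-1.8, -3.8, 9.3]
grip_width: -0.0
grasp_force: 4.7
```

Request:
jog_arm:
  increments:
    - [0,0,0.001,0,0,0,-1]
    - [0,0,0.002,0,0,0,-1]
    - [0,0,0.003,0,0,0,-1]

```text
clock: 19.17
position: [0.4817, 0.3569, 0.1341]
ee_rot: [0.979, 0.206, 0.001, 0.0]
ft_force: [-2.5, -2.7, 8.8]
grip_width: 0.0
grasp_force: 4.7
```

Request:
jog_arm:
  increments:
    - [0,0,0.001,0,0,0,-1]
    - [0,0,0.002,0,0,0,-1]
    - [0,0,0.003,0,0,0,-1]

```text
clock: 19.42
position: [0.4816, 0.3569, 0.1311]
ee_rot: [0.979, 0.206, 0.001, 0.0]
ft_force: [-0.7, -3.4, 10.2]
grip_width: -0.001
grasp_force: 5.3
```

Request:
jog_arm:
  increments:
    - [0,0,0.001,0,0,0,-1]
    - [0,0,0.002,0,0,0,-1]
    - [0,0,0.003,0,0,0,-1]

```text
clock: 19.67
position: [0.4816, 0.357, 0.1288]
ee_rot: [0.979, 0.206, 0.001, 0.0]
ft_force: [-4.0, -6.1, 16.6]
grip_width: 0.002
grasp_force: 8.6
```

Request:
jog_arm:
  increments:
    - [0,0,0.001,0,0,0,-1]
    - [0,0,0.002,0,0,0,-1]

```text
clock: 19.83
position: [0.4816, 0.357, 0.1272]
ee_rot: [0.979, 0.206, 0.001, 0.0]
ft_force: [-5.9, -7.0, 21.8]
grip_width: -0.002
grasp_force: 10.8
```

Request:
jog_arm:
  increments:
    - [0,0,0.001,0,0,0,-1]
    - [0,0,0.001,0,0,0,-1]

```text
clock: 20.0
position: [0.4817, 0.357, 0.1265]
ee_rot: [0.979, 0.206, 0.001, 0.0]
ft_force: [-6.5, -6.9, 23.1]
grip_width: -0.001
grasp_force: 11.4
```

Request:
jog_arm:
  increments:
    - [0,0,-0.02,0,0,0,-1]
    - [0,0,-0.05,0,0,0,-1]
    - [0.034,0.034,-0.05,0,0,0,-1]
    - [0.068,0.068,-0.05,0,0,0,-1]
    - [0.068,0.068,-0.05,0,0,0,-1]

```text
clock: 20.42
position: [0.5766, 0.3173, 0.1739]
ee_rot: [0.979, 0.203, 0.001, 0.001]
ft_force: [1.0, -0.5, -0.5]
grip_width: -0.0
grasp_force: 0.0
```

Request:
jog_arm:
  increments:
    - [0,0,0,0,0,0,-1]
    - [0,0,0,0,0,0,-1]

```text
clock: 20.58
position: [0.5712, 0.3214, 0.1733]
ee_rot: [0.979, 0.205, -0.0, -0.0]
ft_force: [-1.0, 0.7, -0.7]
grip_width: 0.0
grasp_force: 0.0
```

```bash
python3 lid.py; python3 inc.py [.5692,.3213,.144]
```

```text
0.1436245329442102 ((0.5060207843780518, 0.2968624532222748), 0.08005710691213608)
[0.0037304  0.0167512  0.14338555]
20.63 [0.5702 0.3224 0.1736] [-0.8  0.6 -0.5] x-axis [ 9.150e-01  4.034e-01 -6.000e-04] y [ 4.034e-01 -9.150e-01 -7.000e-04] tilt [-8.e-04  4.e-04 -1.e+00] [-0.11  0.51 -0.67  1.41  0.32  1.33 -1.94]
[.5692,.3213,.144] [-0.0014  0.0007  0.0296]
```

Request:
jog_arm:
  increments:
    - [-0.001,0.001,0.015,0,0,0,-1]
    - [-0.001,0.001,0.03,0,0,0,-1]
    - [-0.001,0.001,0.035,0,0,0,-1]
    - [-0.001,0.001,0.038,0,0,0,-1]
    - [-0.001,0.001,0.04,0,0,0,-1]

```text
clock: 21.05
position: [0.5696, 0.3213, 0.1342]
ee_rot: [0.978, 0.206, -0.0, -0.0]
ft_force: [-1.4, -0.6, 1.9]
grip_width: 0.001
grasp_force: 1.0
```

Request:
jog_arm:
  increments:
    - [0,0,0.001,0,0,0,-1]
    - [0,0,0.002,0,0,0,-1]
    - [0,0,0.003,0,0,0,-1]

```text
clock: 21.3
position: [0.57, 0.3214, 0.1321]
ee_rot: [0.979, 0.206, 0.0, -0.0]
ft_force: [-4.8, -1.5, 7.9]
grip_width: 0.0
grasp_force: 4.1
```

Request:
jog_arm:
  increments:
    - [0,0,0.001,0,0,0,-1]
    - [0,0,0.002,0,0,0,-1]

```text
clock: 21.47
position: [0.5701, 0.3215, 0.1306]
ee_rot: [0.979, 0.206, 0.0, -0.0]
ft_force: [-6.1, -1.5, 11.2]
grip_width: -0.001
grasp_force: 6.0
```

Request:
jog_arm:
  increments:
    - [0,0,0.001,0,0,0,-1]
    - [0,0,0.002,0,0,0,-1]
    - [0,0,0.003,0,0,0,-1]

```text
clock: 21.72
position: [0.5701, 0.3215, 0.1284]
ee_rot: [0.979, 0.206, 0.001, -0.0]
ft_force: [-8.0, -3.7, 17.0]
grip_width: 0.001
grasp_force: 9.0
```

Request:
jog_arm:
  increments:
    - [0,0,0.001,0,0,0,-1]
    - [0,0,0.002,0,0,0,-1]

```text
clock: 21.88
position: [0.5702, 0.3215, 0.127]
ee_rot: [0.979, 0.206, 0.001, -0.0]
ft_force: [-10.3, -5.4, 22.2]
grip_width: -0.0
grasp_force: 11.1
```

Request:
jog_arm:
  increments:
    - [0,0,-0.03,0,0,0,-1]
    - [0,0,-0.07,0,0,0,-1]
    - [0.03,0.03,-0.11,0,0,0,-1]
    - [0.06,0.06,-0.14,0,0,0,-1]
    - [0.06,0.09,-0.15,0,0,0,-1]

```text
clock: 22.3
position: [0.6547, 0.2731, 0.2709]
ee_rot: [0.978, 0.208, 0.002, -0.001]
ft_force: [1.3, 1.2, -0.4]
grip_width: 0.004
grasp_force: 0.0
```

Request:
jog_arm:
  increments:
    - [-0.02,0.04,0,0,0,0,-1]
    - [-0.03,0.08,0,0,0,0,-1]
    - [-0.04,0.12,0,0,0,0,-1]
    - [-0.05,0.15,0,0,0,0,-1]
    - [-0.05,0.15,0,0,0,0,-1]

```text
clock: 22.72
position: [0.6711, 0.1029, 0.2681]
ee_rot: [0.98, 0.2, 0.0, 0.003]
ft_force: [0.0, -1.4, -1.2]
grip_width: -0.003
grasp_force: 0.0
```

```bash
python3 lid.py; python3 - <<'E'
from h import *
def pl(W,g,lo,hi,r0,cx=.507,cy=.294):
    r=np.hypot(W[...,0]-cx,W[...,1]-cy); P=W[(r>r0)&(r<.076)&(W[...,2]>lo)&(W[...,2]<hi)&(g>90)]
    m=np.median(P[:,2]); P=P[abs(P[:,2]-m)<.006]; return len(P),np.linalg.lstsq(np.c_[P[:,:2]-[cx,cy],np.ones(len(P))],P[:,2],rcond=None)[0].round(4)
ims=[]
for n in ("side","top"):
    W0=np.load(n+"0.npy"); g0=cv2.imread(f"pics/{n}0.png").min(-1)
    dy=.004 if n=="side" else 0
    print(n,"rim before",pl(W0,g0,.13,.15,.062,.507,.292+dy)); c=optics.camera(n); W=cloud(c)
    print(n,"lid now",pl(W,c["color"].min(-1),.13,.16,.03,.507,.292+dy))
    u0,v0=((190,195) if n=="side" else (150,140)); ims.append(cv2.resize(c["color"][v0:v0+100,u0:u0+100,::-1],(400,400),interpolation=cv2.INTER_CUBIC))
cv2.imwrite("pics/s7.png",np.hstack(ims))
E
```

```text
0.14350680684874612 ((0.5055104494094849, 0.2971789240837097), 0.07959700375795364)
[0.00057073 0.01509202 0.14326542]
side rim before (535, array([-0.0052,  0.0137,  0.1389]))
side lid now (1519, array([-0.0029,  0.0184,  0.1434]))
top rim before (844, array([ 0.0031, -0.0011,  0.1416]))
top lid now (2553, array([ 0.0013, -0.0007,  0.1459]))
```

View pics/s7.png

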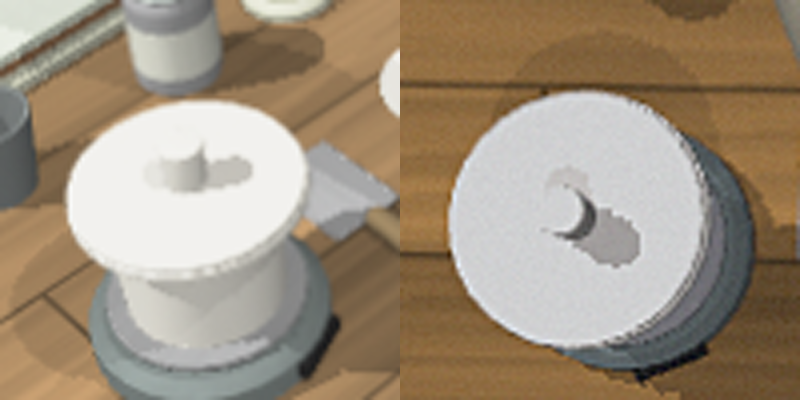

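The lid shows level and flush in both views. Its top is 4.3–4.5 mm above the earlier rim height (5 mm disc less about 0.6 mm pan sink), and its slopes match the bare rim's. All four spots took at least 22 N with the force climbing, so I'm handing in.

```bash
python3 -c "
from h import *
print(get_obs()['position'],workorder.hand_in())"
```

```text
the job is handed in; nothing more can be done
[0.66876529 0.11354522 0.26824188] None
```

The lid is on the pail, pressed home over all four seal blocks with 22–25 N each, and measures level and flush on the rim in both cameras; I let go, moved the arm clear and handed the job in at about 23 s, with no verdict returned.

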